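# Draw the gate key off the box flap into the bamboo tray

### The arm

A 6-joint arm with a two-finger parallel gripper is mounted at the origin on the work surface. World frame = base frame: x ahead of the robot, y to its left, z up, the work surface at z = 0. Lengths are in m, angles in rad, forces in N, time in s.
With the tool pointing down it reaches from about 0.375 to 0.9 m from the base axis. Payload 3.1 kg.
Tool frame: the origin (TCP) lies midway between the tips of the shut fingers; the grasp point (between the pads) lies 19 mm behind it (grip_depth is the distance from the TCP to the grasp point, in m); y points along the fingers, z is the direction in which the jaws open and shut, and the axes are right-handed (so a half turn about y gives the same grasp; the last joint's range is limited). The gripper opens to 85 mm and grips with 20 to 120 N. Pads are 22 mm wide; open, the fingers measure 114 mm over their backs; the gripper's body (76 mm by 85 mm) begins 54 mm behind the grasp point. The pads swing forward as they close: fully open they stand 13 mm farther back than shut.
Start: joints at [-1.496, 0.527, 1.433, -0, 1.181, -0.178], TCP at [0.156, -0.605, 0.202] pointing down, gripper open.
Joint ranges: [-3.08, 3.08], [-0.75, 2.2], [0.22, 2.44], [-1.43, 4.57], [0, 2.65], [-2.85, 2.85]. Speed limits (rad/s): [2.79, 2.79, 3.14, 3.14, 3.14, 3.14].

### API

Orientations are given as a unit quaternion [x, y, z, w].
In Python, from station import sense, snapshot, camera_model, sign_off, grip_depth gives the robot as it stands.
- The arm moves only by the tool play_rows, never from a script. Its argument "deltas" is a list of rows, each a list of 6 numbers: the shift along the tool's x, y, z in m, then the turn, a rotation vector about the tool's x, y, z in rad. A call has 1 to 12 rows; each row is the pose to reach, as a shift and turn from the pose commanded when the call began, along the tool's axes at that moment; what a row does not reach only later rows make up. A row lasts 1/10 s, in which the tool goes at most 50 mm and 8.59 degrees, less where a joint would pass 70% of its speed; a pose out of reach is approached as far as the arm can. A call with a gripper value outside its range is refused whole. "gripper" is the finger opening in m, from 0 to 0.0854, set as the call begins (left out, the last holds). The fingers move at their own pace and stop on an object; "force" is the grip in N (left out, the last holds). Time passes only in rows, so rows that repeat a pose let the fingers close. It gives the time, the measured TCP pose, the force and the opening at its end, in the units of the state.
- sense(): the state, without advancing time (a new reading comes with each control period).
- snapshot(name): name is "scene" or "top" or "wrist"; returns the picture (480x640x3 uint8, red, green, blue); there is no depth.
- camera_model(name): a dict with "fx", "fy", "cx", "cy" (pixels), "camera_from_world" (4x4, takes a point from world to camera coordinates). Camera axes: x right, y up, looking along -z (the intrinsics and any distortion apply to the point x, -y, -z); pixel columns grow to the right and rows downward; lengths in m; the calibration is good to about 2 mm. A picture is of the moment at which its call begins: read the wrist's pose just before it. camera_model takes no time and is no camera call; for the wrist camera it gives the pose at the moment of the call.
- sign_off(): hands the job in, once; it reports no verdict.
The state is a dict: "t": time; "q": joint angles; "qd": joint speeds; "tau": joint torques, N m; "tcp_pos": TCP position; "tool_rot": TCP orientation; "force": force on the tool from outside, world axes, zero at the start; "ft_torque": the same for the moment, N m; "finger_gap": opening from 0.0 (shut) to 1.0 (fully open).
Only numpy, scipy, OpenCV 4.12 (cv2) and the standard library are available. Lean on these libraries where they do the work, as an engineer would, in place of code of your own. Each camera call takes 0.05 s, during which the arm holds its last target.

### The job

Slide the bamboo tray along the bench, without lifting it, until it stands under the middle of the walnut box's front edge, and let go of it. Then press a closed fingertip lightly on the bronze key lying in its groove and draw it forward, past the sprung catch and off the flap's front edge, so that it drops into the tray. Do not lift the key, do not lean on it or on the flap, and leave the padlock, torch and glass stone where they are.

Things in the scene. Friction and masses are not known exactly. Their poses are not given: they have to be found in the camera images.
- gatebox: Walnut box fixed on the bench, its front flap let down level as a ledge, hinged at the back. Origin: bench top, straight below the middle of the flap's front edge; x from the edge into the box (away from the robot), y along the edge, z up. Flap: x 0 (edge) to 125 mm (hinge), y -130 to 130 mm, underside 117, top 135 mm above the bench, open below. Plinth and box (213 mm high) lie behind it.
- edge (a point): Middle of the flap's front edge, on its top (135 mm above the bench); axes as the flap's. The flap is held up by a light spring: a press of 1 to 4 N on the key makes it sink, until it bears on a stay screw underneath. How far differs each time (1 to 6 mm at the edge) and must be felt; from there it is stiff. Its hinge bears 15 N: never press flap or key with more. The key drops in front.
- groove (a point): Middle of the groove's floor at the front edge, 130 mm above the bench; axes as the flap's. The key-shaped groove, 5 mm deep, runs straight along x from here, open at the front: 38 mm wide from x = 0 to 75 mm, 18 mm wide from there back to the box. It is polished: friction coefficient with the key about 0.2; a fingertip on the key's matt face has 0.7 or more.
- catch (a joint): Sprung steel ball, 16 mm across, in the middle of the groove's floor 12 mm behind the front edge. At 0 it stands 1.8 mm proud of the floor; it sinks as the value grows (m, to 0.0035). Spring: 2.75 N up at 0, 0.5 N more per mm. The key's bow must be held down and drawn over it with some 3 to 5 N: a fingertip pressing with less than about 6 N may slip; 8 to 11 N does well.
- key_bow (a point): Centre, half-way up, of the round bow of the flat bronze-coloured key (45 g, 6 mm thick all over). Bow 32 mm across, lower rim bevelled; blade 12 mm wide, ending 64 mm from the bow's centre. x from bow to tip, z up. It lies in the groove, bow to the front, its top 1 mm above the flap's: too low to pinch or push from behind; press on the blade. Centre of mass 17 mm from here along x.
- key_tip (a point): End of the key's blade, half-way up, 64 mm from the bow's centre; axes as the bow's.
- tray: Loose bamboo tray, 170 mm (x) by 180 mm (y) outside, walls 24 mm high and 6 mm thick, floor 6 mm thick, about 0.3 kg. Origin: centre of its underside. Starts on the bench left or right of the box's front edge.
- tab (a point): Centre of the tray's grip tab, an upright block 16 mm (x) by 18 mm (y) and 50 mm high, outside the middle of the tray's near (-x) wall, 93 mm from the tray's centre; this point is 25 mm above the tray's underside. Axes as the tray's. It can be pinched from above across its y sides.
- padlock: Nickel padlock lying on the flap, body 40 x 44 x 16 mm, its shackle 25 mm further to +x; origin under its body's centre. To be left alone.
- stone: Green glass stone on the flap, 44 mm across, 22 mm high; origin under its centre. To be left alone.
- torch: Orange plastic torch lying on the bench, 130 mm long along its x, 40 mm wide and high at the head; origin under its middle. To be left alone.
Things that resemble listed ones, but are neither listed nor needed, are in the scene too. There is more than one size of the part that bears key_bow; the job needs the largest.

How it is judged:
By the outcome, as a careful person would: the job done as asked, in the order asked, and still so for the second after the job is handed in, with the robot touching nothing.
It also fails if it takes over 69 s, if anything falls off the work surface, if the arm or the gripper's body presses on something with over 40 N, if the wrist force passes 120 N, or if a joint passes its speed limit or range.

## Working session

There is one attempt and no reset: what is moved stays moved. The work goes in short steps, Python scripts to look and compute and a tool call to move; the robot and the scene stay as the last step left them, time stands still between calls to the robot, and variables do not carry over. Pictures are saved under pics/ and viewed, and the job is handed in when it is done.

Besides the shell and the picture viewer there is one more tool, called by a JSON object that holds its "name" and its "arguments", one argument or row to a line. play_rows: Moves the arm, as the interface text tells. Its arguments: {"type":"object","properties":{"deltas":{"type":"array"},"gripper":{"type":"number"},"force":{"type":"number"}},"required":["deltas"]}

```bash
ls; mkdir -p pics
python3 - <<'E'
from station import *
import cv2
s=sense();print({k:s[k] for k in('t','tcp_pos','tool_rot','force','finger_gap')},grip_depth if not callable(grip_depth) else grip_depth())
for n in('scene','top','wrist'):
    m=camera_model(n);print(n,m)
    cv2.imwrite(f'pics/a_{n}.png',snapshot(n)[:,:,::-1])
E
```

```text
pics
{'t': 0.0, 'tcp_pos': array([ 0.15629769, -0.60432319,  0.20120892]), 'tool_rot': array([-0.08908276,  0.70224645, -0.70068468,  0.08919175]), 'force': array([0.43901762, 1.13035577, 0.42222576]), 'finger_gap': 1.0008087880751382} 0.0187
scene {'fx': 552.151466361933, 'fy': 552.151466361933, 'cx': 316.4309692936874, 'cy': 241.37747964585893, 'camera_from_world': array([[-0.28518825,  0.9583484 ,  0.01536259,  0.12763343],
       [-0.62449153, -0.19794947,  0.7555305 ,  0.26503826],
       [ 0.72710246,  0.20587461,  0.65493332, -1.51288097],
       [ 0.        ,  0.        ,  0.        ,  1.        ]])}
top {'fx': 528.7604850304048, 'fy': 528.7604850304048, 'cx': 321.978379321873, 'cy': 240.68167148678796, 'camera_from_world': array([[ 0.02763183, -0.99913043,  0.03122287, -0.01810146],
       [ 0.99867812,  0.02894666,  0.04247467, -0.54956327],
       [-0.04334153,  0.03000795,  0.99860955, -0.88929687],
       [ 0.        ,  0.        ,  0.        ,  1.        ]])}
wrist {'fx': 365.1758688093292, 'fy': 365.1758688093292, 'cx': 322.9963584202547, 'cy': 239.52894850642056, 'camera_from_world': array([[ 2.50191644e-01, -9.68195996e-01, -8.08804161e-04,
        -6.25782984e-01],
       [ 9.15616874e-01,  2.36876048e-01, -3.24862245e-01,
         4.21225289e-02],
       [ 3.14721911e-01,  8.05372644e-02,  9.45760999e-01,
        -3.79752890e-01],
       [ 0.00000000e+00,  0.00000000e+00,  0.00000000e+00,
         1.00000000e+00]])}
```

View pics/a_scene.png

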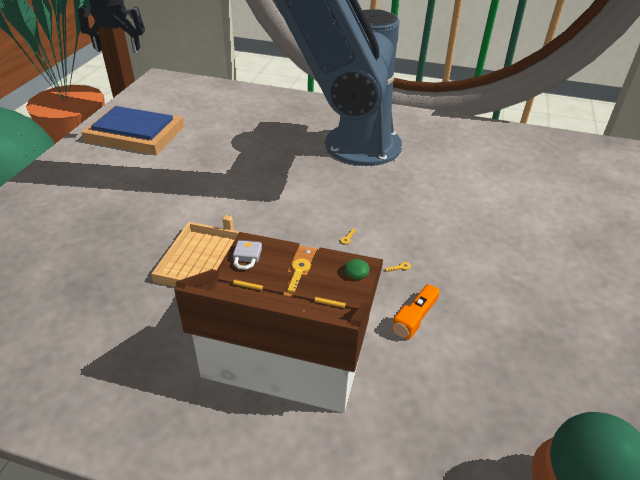

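View pics/a_top.png

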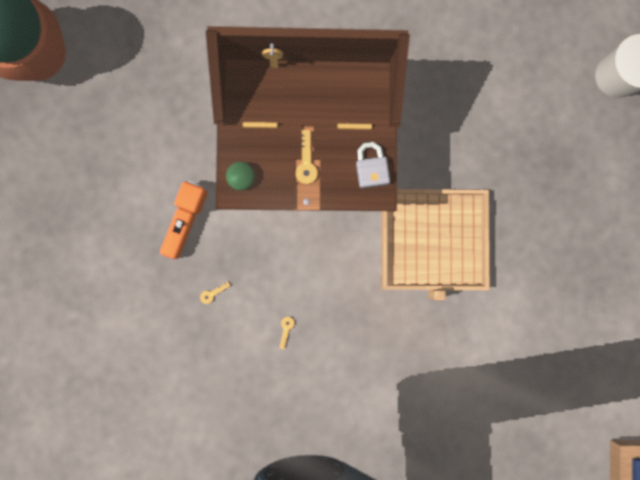

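View pics/a_wrist.png

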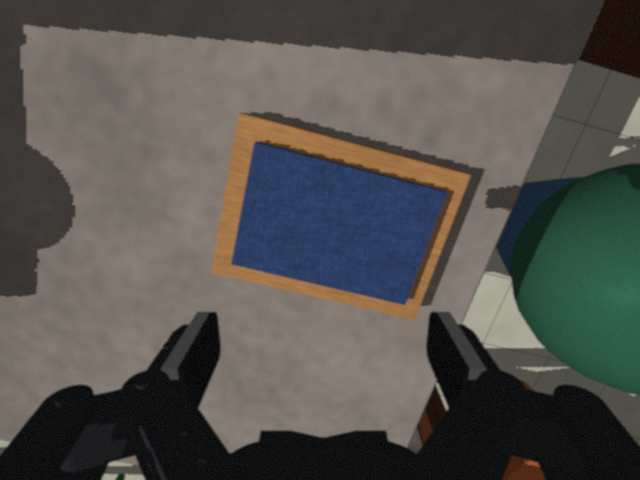

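Seen in top: the box at about (310,130), tray (437,240) with tab (438,294), padlock (373,165), stone (240,176) and torch (183,220). Candidates for the key: groove key (306,172), loose small keys (287,325) and (207,297), and a key hanging in the box (272,52). By the description it is the groove key. Next is a close crop to check that.

```bash
cat > h.py <<'E'
import numpy as np, cv2
from station import *
from scipy.spatial.transform import Rotation as R
def proj(m,p):
    M=m['camera_from_world'];c=M[:3,:3]@np.asarray(p,float)+M[:3,3]
    return np.array([m['cx']+m['fx']*c[0]/-c[2], m['cy']-m['fy']*c[1]/-c[2]])
def ray(m,u,v,z):
    M=m['camera_from_world'];Rm=M[:3,:3];o=-Rm.T@M[:3,3]
    d=Rm.T@np.array([(u-m['cx'])/m['fx'],-(v-m['cy'])/m['fy'],-1])
    return o+d*(z-o[2])/d[2]
E
python3 - <<'E'
from h import *
im=cv2.imread('pics/a_top.png')
a=cv2.resize(im[100:220,200:410],None,fx=3.8,fy=3.8,interpolation=cv2.INTER_CUBIC);cv2.imwrite('pics/b1.png',a)
a=cv2.resize(im[180:310,370:500],None,fx=4.5,fy=4.5,interpolation=cv2.INTER_CUBIC);cv2.imwrite('pics/b2.png',a)
im=cv2.imread('pics/a_scene.png')
a=cv2.resize(im[210:330,140:400],None,fx=3,fy=3,interpolation=cv2.INTER_CUBIC);cv2.imwrite('pics/b3.png',a)
E
```

```text
(no output)
```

View pics/b1.png

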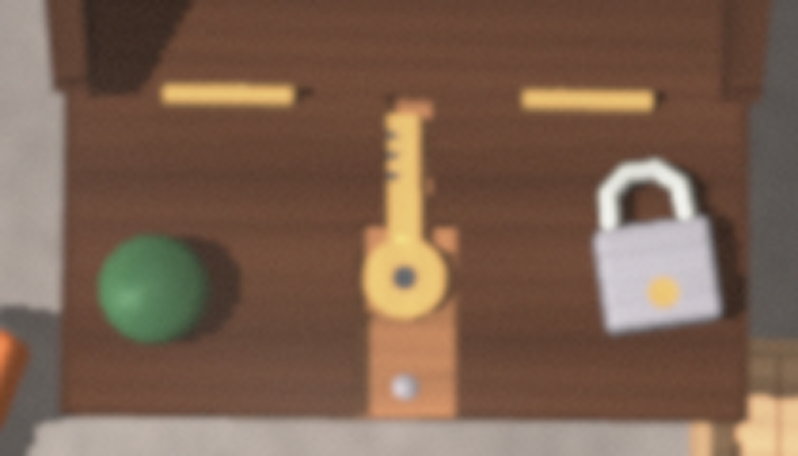

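View pics/b2.png

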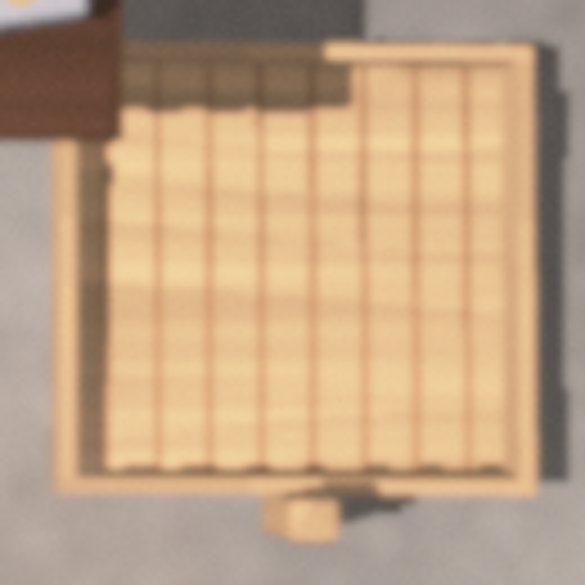

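View pics/b3.png

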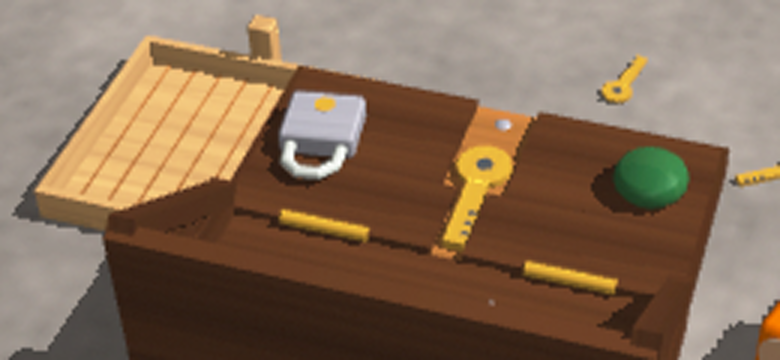

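Run:
```python
from h import *
m=camera_model('top')
b1=lambda x,y,z: ray(m,200+(x+.5)/3.8-.5,100+(y+.5)/3.8-.5,z)
b2=lambda x,y,z: ray(m,370+(x+.5)/4.5-.5,180+(y+.5)/4.5-.5,z)
L=b1(62,414,.135);Rr=b1(747,417,.135)
print('edge',L,Rr,np.linalg.norm(L-Rr),(L+Rr)/2, 'yaw deg',np.degrees(np.arctan2(*( (L-Rr)[[1,0]]))-np.pi/2))
print('ball',b1(404,386,.1315))
print('bow',b1(404,277,.136),'tip',b1(403,113,.136))
for n,p in dict(nl=(54,493),nr=(538,493),fr=(536,43)).items(): print(n,b2(*p,.024))
print('tabtop',b2(322,521,.05), b2(304,519,.05))
m2=camera_model('scene')
b3=lambda x,y,z: ray(m2,140+(x+.5)/3-.5,210+(y+.5)/3-.5,z)
print('scene: bow',b3(485,163,.136),'tip',b3(452,247,.136),'ball',b3(503,125,.1315),'edge corners',b3(297,67,.135),b3(728,149,.135))
print('tabtop',b3(263,19,.05),'tray near -y corner',b3(149,37,.024),'far -y',b3(38,192,.024))
s=sense();print(R.from_quat(s['tool_rot']).as_matrix())
```

```text
edge [0.58709831 0.15792075 0.135     ] [ 0.59412456 -0.10755261  0.135     ] 0.2655663294904512 [0.59061144 0.02518407 0.135     ] yaw deg 1.5160849428483052
ball [0.60248147 0.02642314 0.1315    ]
bow [0.6444535  0.02764227 0.136     ] tip [0.70875813 0.02989337 0.136     ]
nl [ 0.47069066 -0.1046826   0.024     ]
nr [ 0.47546204 -0.2873139   0.024     ]
fr [ 0.64548447 -0.28415513  0.024     ]
tabtop [ 0.4642696 -0.1989685  0.05     ] [ 0.46482444 -0.19236239  0.05      ]
scene: bow [0.64225647 0.02863231 0.136     ] tip [0.71102487 0.03182729 0.136     ] ball [0.60320765 0.02732319 0.1315    ] edge corners [ 0.59425021 -0.10760204  0.135     ] [0.58737932 0.15957461 0.135     ]
tabtop [ 0.45998649 -0.19682734  0.05      ] tray near -y corner [ 0.47508968 -0.2828042   0.024     ] far -y [ 0.64363376 -0.27900478  0.024     ]
[[-9.68220444e-01 -1.12352443e-04  2.50098300e-01]
 [-2.50098130e-01  1.68397491e-03 -9.68219030e-01]
 [-3.12377489e-04 -9.99998576e-01 -1.65855807e-03]]
```

```bash
cat >> h.py <<'E'
YAW=np.radians(1.5)
EDGE=np.array([0.5906,0.0258,0.135])
BX=np.array([np.cos(YAW),np.sin(YAW),0]);BY=np.array([-np.sin(YAW),np.cos(YAW),0])
def target_rot(yaw=YAW):
    c,s=np.cos(yaw),np.sin(yaw)
    return np.array([[-c,0,s],[-s,0,-c],[0,-1,0]])
def delta(p,yaw=YAW,Rt=None):
    s=sense();Rc=R.from_quat(s['tool_rot']).as_matrix()
    d=Rc.T@(np.asarray(p)-s['tcp_pos'])
    rv=R.from_matrix(Rc.T@(target_rot(yaw) if Rt is None else Rt)).as_rotvec()
    return np.round(np.r_[d,rv],4)
E
python3 - <<'E'
from h import *
m=camera_model('top')
for p in [(287,317),(283,348),(207,297),(230,284),(294,322)]: print(p,ray(m,*p,.004))
print(delta([.4645,-.1965,.15]))
E
```

```text
(287, 317) [0.41823866 0.05328405 0.004     ]
(283, 348) [0.36564087 0.05847788 0.004     ]
(207, 297) [0.44872665 0.19008461 0.004     ]
(230, 284) [0.47178903 0.15195492 0.004     ]
(294, 322) [0.41005087 0.04110889 0.004     ]
[-4.004e-01  5.210e-02 -3.179e-01  1.700e-03  2.266e-01 -1.000e-04]
```

{"name": "play_rows", "arguments": {
  "deltas": [
    [-0.033,0.004,-0.026,0,0.019,0],
    [-0.067,0.008,-0.053,0,0.038,0],
    [-0.1,0.013,-0.079,0,0.057,0],
    [-0.133,0.017,-0.106,0,0.076,0],
    [-0.167,0.022,-0.132,0,0.095,0],
    [-0.2,0.026,-0.159,0,0.113,0],
    [-0.234,0.03,-0.185,0,0.132,0],
    [-0.267,0.035,-0.212,0,0.151,0],
    [-0.3,0.039,-0.238,0,0.17,0],
    [-0.334,0.043,-0.265,0.001,0.19,0],
    [-0.367,0.048,-0.291,0.001,0.208,0],
    [-0.4,0.052,-0.318,0.0017,0.2266,0]
  ],
  "gripper": 0.0854
}}

```text
t: 1.35
tcp_pos: [0.4649, -0.1957, 0.1499]
tool_rot: [0.009, -0.706, 0.708, -0.009]
force: [-0.3, -0.5, 0.3]
finger_gap: 0.996
```

Run:
```python
from h import *
s=sense();print(s['t'],s['tcp_pos'],s['force'])
print(delta([.4645,-.1965,.15]))
m=camera_model('wrist')
im=snapshot('wrist')[:,:,::-1].copy()
for p in [(.4645,-.1965,.05),(.4645,-.1875,.05),(.4645,-.2055,.05)]:
    cv2.circle(im,tuple(int(v) for v in np.round(proj(m,p))),3,(0,0,255),1)
cv2.imwrite('pics/c_wrist.png',im)
```

```text
1.35 [ 0.46489066 -0.19569804  0.14990862] [-0.29463595 -0.51924481  0.30222637]
[ 0.0004 -0.0001  0.0008 -0.0017 -0.0009 -0.0001]
```

View pics/c_wrist.png

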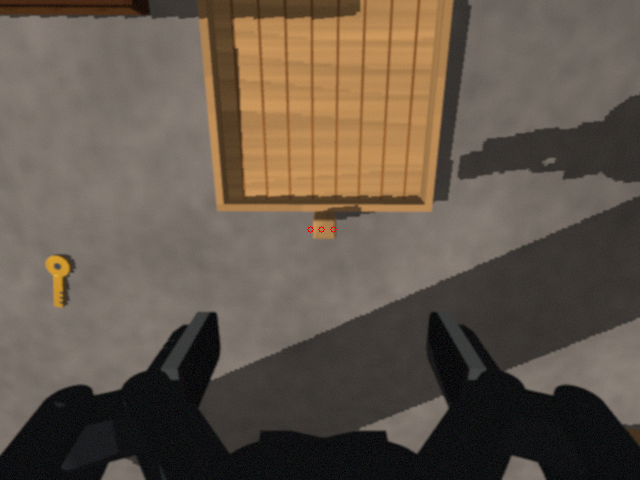

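The tab shows at about (324,228), 2 mm further to −y than my estimate. I'll descend on that.

{"name": "play_rows", "arguments": {
  "deltas": [
    [0,0.03,0.001,0,0,0],
    [0,0.06,0.002,0,0,0],
    [0,0.09,0.003,0,0,0],
    [0,0.112,0.003,0,0,0],
    [0,0.13,0.003,0,0,0],
    [0,0.13,0.003,0,0,0]
  ]
}}

```text
t: 2.0
tcp_pos: [0.4625, -0.1995, 0.0181]
tool_rot: [-0.011, 0.708, -0.707, 0.008]
force: [-0.7, -0.4, 0.7]
finger_gap: 1.001
```

{"name": "play_rows", "arguments": {
  "deltas": [
    [0,0,0,0,0,0],
    [0,0,0,0,0,0],
    [0,0,0,0,0,0],
    [0,0,0,0,0,0],
    [0,0,0,0,0,0],
    [0,0,0,0,0,0],
    [0,0,0,0,0,0],
    [0,0,0,0,0,0]
  ],
  "gripper": 0.01,
  "force": 30
}}

```text
t: 2.8
tcp_pos: [0.4642, -0.1998, 0.0213]
tool_rot: [0.009, -0.707, 0.708, -0.009]
force: [-0.3, 3.1, 6.1]
finger_gap: 0.121
```

Run:
```python
from h import *
s=sense();print(s['t'],s['tcp_pos'],s['force'],s['finger_gap']*.0854)
m=camera_model('wrist')
cv2.imwrite('pics/d_wrist.png',snapshot('wrist')[:,:,::-1])
```

```text
2.8 [ 0.46424982 -0.19984052  0.02125086] [-0.29100393  3.13127867  6.08038294] 0.010313215784222899
```

View pics/d_wrist.png

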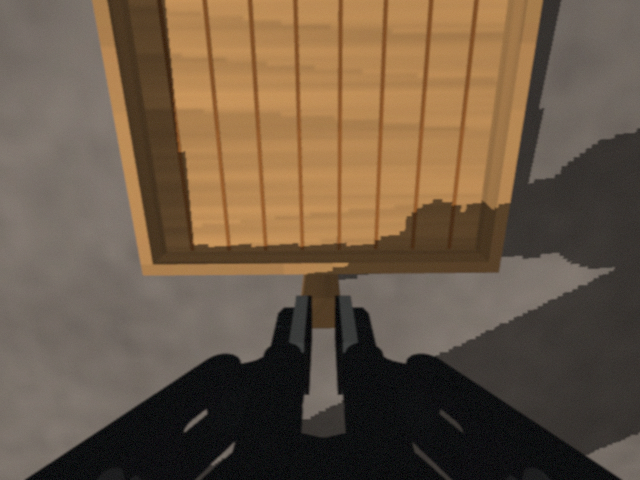

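The gap reads 10 mm, but the tab is 18 mm wide. I'll check where the tab is relative to the pads.

Run:
```python
from h import *
s=sense();m=camera_model('wrist')
Rc=R.from_quat(s['tool_rot']).as_matrix();p=s['tcp_pos'];print(p,s['finger_gap'])
im=cv2.imread('pics/d_wrist.png')
for d,c in ((0,(0,0,255)),(.0187,(0,255,0)),(.03,(255,0,0))):
  for xo in(-.011,.011):
    q=p-Rc[:,1]*d+Rc[:,0]*xo; uv=proj(m,q);print(d,xo,uv); cv2.circle(im,tuple(int(v) for v in uv),3,c,1)
for u,v in((303,275),(340,275),(320,328),(311,328),(335,328)):print(u,v,ray(m,u,v,.05))
for u,v in((143,274),(498,271)):print('tray',ray(m,u,v,.024))
cv2.imwrite('pics/d2.png',cv2.resize(im[220:460,200:440],None,fx=2.5,fy=2.5))
cv2.imwrite('pics/d_top.png',snapshot('top')[150:330,340:520,::-1].repeat(3,0).repeat(3,1))
```

```text
[ 0.46426159 -0.19982997  0.02124389] 0.11815200290209331
0 -0.011 [319.64674294 265.73189093]
0 0.011 [319.76825177 304.22655311]
0.0187 -0.011 [319.34062753 281.72965597]
0.0187 0.011 [319.48694592 323.46425759]
0.03 -0.011 [319.12221808 293.14385818]
0.03 0.011 [319.28757581 337.09861013]
303 275 [ 0.48302411 -0.1924492   0.05      ]
340 275 [ 0.48341724 -0.20820895  0.05      ]
320 328 [ 0.45717707 -0.20029848  0.05      ]
311 328 [ 0.4570781  -0.19625732  0.05      ]
335 328 [ 0.45734205 -0.20703501  0.05      ]
tray [ 0.46970085 -0.11085339  0.024     ]
tray [ 0.47579962 -0.28921806  0.024     ]
```

View pics/d2.png

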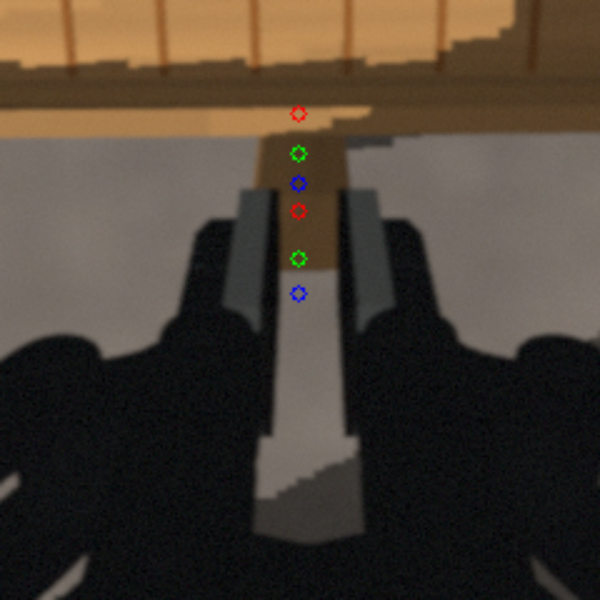

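View pics/d_top.png

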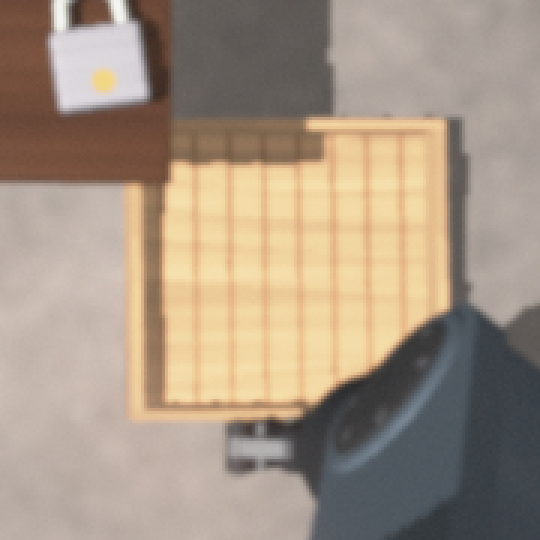

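The tab does sit between the pads, so the low reading is only the gap scale. Next I slide the tray 222 mm toward +y.

{"name": "play_rows", "arguments": {
  "deltas": [
    [0,0,-0.004,0,0,0],
    [0,0,-0.012,0,0,0],
    [-0.001,0,-0.024,0,0,0],
    [-0.001,0,-0.038,0,0,0],
    [-0.001,0,-0.052,0,0,0],
    [-0.001,0,-0.066,0,0,0],
    [-0.002,0,-0.08,0,0,0],
    [-0.002,0,-0.094,0,0,0],
    [-0.002,0,-0.106,0,0,0],
    [-0.002,0,-0.114,0,0,0],
    [-0.002,0,-0.118,0,0,0],
    [-0.002,0,-0.118,0,0,0]
  ]
}}

```text
t: 4.1
tcp_pos: [0.4631, -0.0819, 0.02]
tool_rot: [0.009, -0.706, 0.708, -0.01]
force: [1.1, 0.5, -0.4]
finger_gap: 0.12
```

Run:
```python
from h import *
print(delta([.464-.0015,-.1998+.222,.0205]))
cv2.imwrite('pics/e_top.png',snapshot('top')[100:350,180:480,::-1].repeat(2,0).repeat(2,1))
```

```text
[-0.0022 -0.0006 -0.1041 -0.0017  0.0008 -0.0002]
```

View pics/e_top.png

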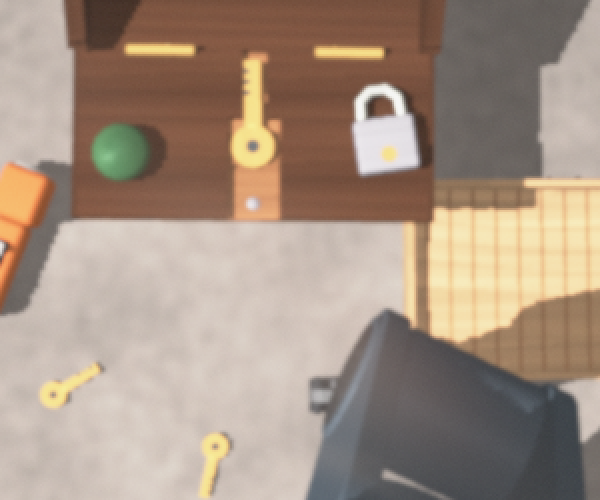

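The tray stayed put: the fingers only reached the commanded 10 mm and were not holding the tab. I'll look closer.

Run:
```python
from h import *
s=sense();print(s['tcp_pos'],s['force'],s['finger_gap'])
w=snapshot('wrist')[:,:,::-1].copy()
cv2.imwrite('pics/f_wrist.png',w)
cv2.imwrite('pics/f_scene.png',cv2.resize(snapshot('scene')[150:320,130:400,::-1],None,fx=2.9,fy=2.9,interpolation=cv2.INTER_CUBIC))
```

```text
[ 0.46334919 -0.08239347  0.02004063] [-0.0033309  -0.45083701 -0.4670723 ] 0.11734506250968131
```

View pics/f_wrist.png

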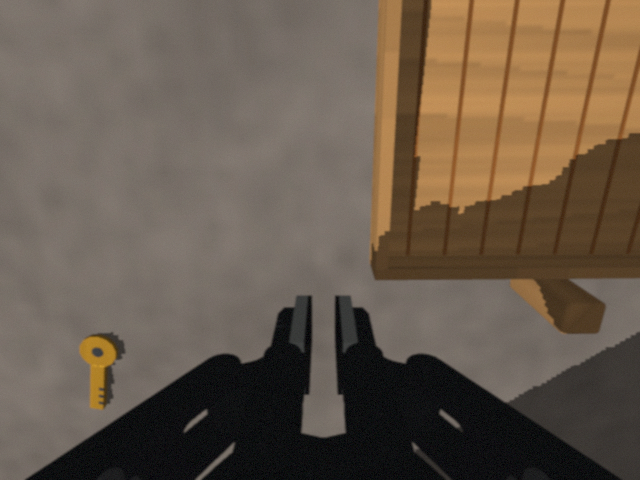

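View pics/f_scene.png

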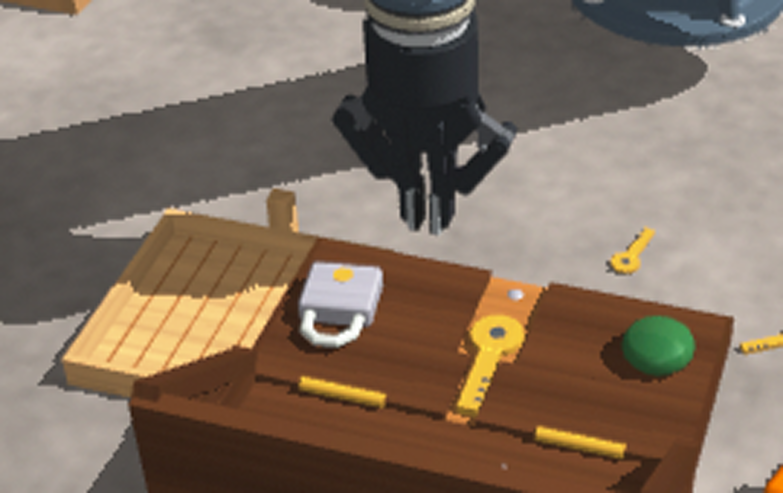

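Run:
```python
from h import *
s=sense();p=s['tcp_pos'];Rc=R.from_quat(s['tool_rot']).as_matrix()
for n in('scene','top','wrist'):
  m=camera_model(n)
  for d in (0,.01,.02,.03,.04):
    print(n,d,proj(m,p-Rc[:,1]*d), proj(m,p-Rc[:,1]*d+Rc[:,2]*.005),proj(m,p-Rc[:,1]*d-Rc[:,2]*.005))
im=snapshot('scene')[215:255,240:310,::-1]
m=camera_model('scene');im=cv2.resize(im,None,fx=10,fy=10,interpolation=cv2.INTER_CUBIC)
for d,c in((0,(0,0,255)),(.02,(0,255,0))):
    uv=(proj(m,p-Rc[:,1]*d)-[240,215]+.5)*10;cv2.circle(im,tuple(int(v) for v in uv),4,c,2)
cv2.imwrite('pics/g.png',im)
```

```text
scene 0 [277.27772017 238.01571411] [275.05152416 237.58953702] [279.50742557 238.44256302]
scene 0.01 [277.14163894 234.44091503] [274.90313701 234.01519043] [279.38368935 234.86731449]
scene 0.02 [277.00403037 230.82599325] [274.75308573 230.40075813] [279.25856325 231.25190623]
scene 0.03 [276.86486859 227.17026946] [274.60134216 226.745562  ] [279.1320237  227.59565777]
scene 0.04 [276.72412716 223.47304894] [274.44787751 223.04890853] [279.00404662 223.89787317]
top 0 [368.30985047 293.01931365] [371.26498738 293.02041625] [365.35374957 293.01821069]
top 0.01 [369.00963023 293.36183318] [371.99811338 293.36289178] [366.02016117 293.36077422]
top 0.02 [369.72544166 293.71219969] [372.7480322  293.71321198] [366.70184254 293.71118706]
top 0.03 [370.45784208 294.07068597] [373.51532751 294.07164951] [367.39932459 294.06972211]
top 0.04 [371.20741491 294.4375776 ] [374.30061034 294.4384898 ] [368.11316313 294.43666508]
wrist 0 [319.76444263 285.37747796] [329.42886319 285.37387141] [310.09945339 285.38108473]
wrist 0.01 [319.61706841 294.40569731] [329.79075924 294.40162111] [309.44274739 294.40977376]
wrist 0.02 [319.45329795 304.43835905] [330.19291704 304.43372811] [308.71297661 304.44299028]
wrist 0.03 [319.2702338  315.65296224] [330.64245115 315.64767031] [307.89722902 315.65825454]
wrist 0.04 [319.06425308 328.27144579] [331.14825733 328.26535846] [306.97935975 328.27753356]
```

View pics/g.png

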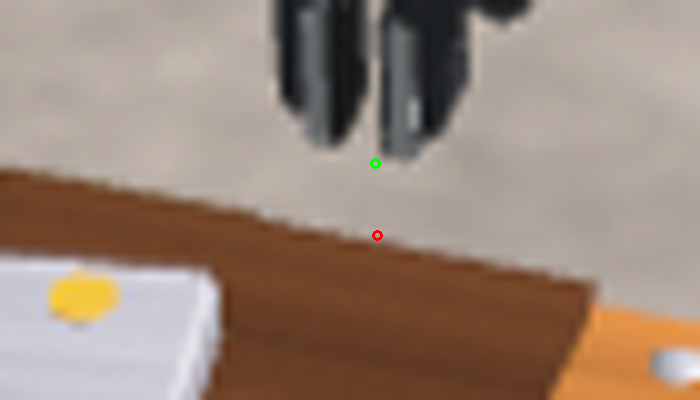

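The fingertips appear about 30 mm short of the stated TCP in both the scene and wrist views, so they closed on top of the tab. That also explains the 6 N upward force. I'll go back and descend about 32 mm deeper, watching the force.

{"name": "play_rows", "arguments": {
  "deltas": [
    [0,-0.03,0,0,0,0],
    [0,-0.06,0,0,0,0],
    [0,-0.07,0.03,0,0,0],
    [0.001,-0.07,0.07,0,0,0],
    [0.002,-0.07,0.1,0,0,0],
    [0.002,-0.07,0.117,0,0,0],
    [0.002,-0.07,0.117,0,0,0]
  ],
  "gripper": 0.06
}}

```text
t: 5.0
tcp_pos: [0.4646, -0.2017, 0.0902]
tool_rot: [0.007, -0.706, 0.708, -0.008]
force: [0.1, 0.3, 0.7]
finger_gap: 0.704
```

{"name": "play_rows", "arguments": {
  "deltas": [
    [0,0.03,0,0,0,0],
    [0,0.06,0,0,0,0],
    [0,0.08,0,0,0,0],
    [0,0.09,0,0,0,0],
    [0,0.098,0,0,0,0],
    [0,0.102,0,0,0,0],
    [0,0.102,0,0,0,0]
  ]
}}

```text
t: 5.7
tcp_pos: [0.4638, -0.1985, -0.0107]
tool_rot: [0.009, -0.707, 0.707, -0.009]
force: [-1.0, 1.1, 5.2]
finger_gap: 0.707
```

Run:
```python
from h import *
s=sense();p=s['tcp_pos'];print(p,s['force'],s['finger_gap'],delta([.4645,-.199,p[2]]))
cv2.imwrite('pics/i_wrist.png',snapshot('wrist')[:,:,::-1])
cv2.imwrite('pics/i_scene.png',cv2.resize(snapshot('scene')[150:270,170:300,::-1],None,fx=5,fy=5,interpolation=cv2.INTER_CUBIC))
```

```text
[ 0.4637924  -0.19845178 -0.01069508] [-1.02943484  1.11862191  5.19460616] 0.7065235385267743 [-0.0007  0.      0.0006 -0.0007  0.      0.0006]
```

View pics/i_wrist.png

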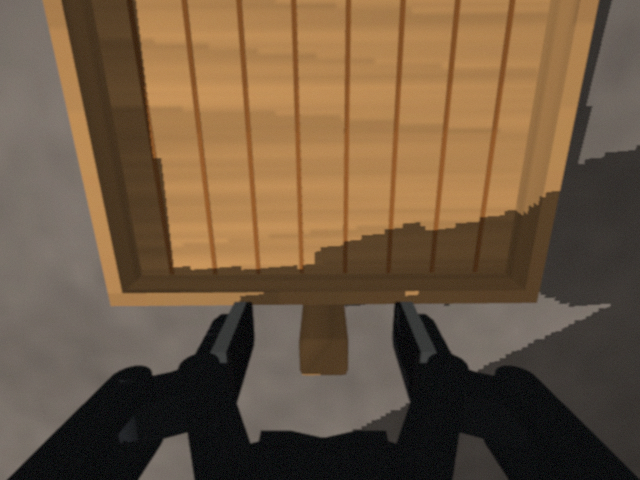

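View pics/i_scene.png

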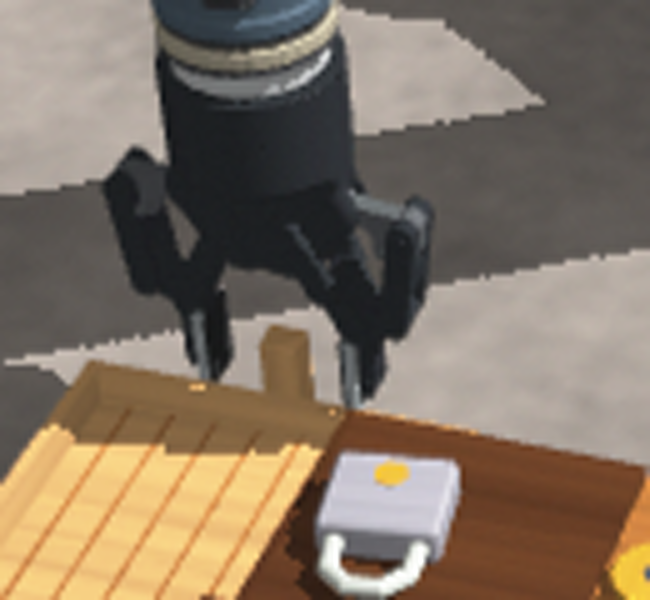

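The 5 N is most likely the 22 mm wide pads resting on the tray's wall top, since the wall face is only 8 mm from the tab's centre. I'll raise, shift 7 mm toward the robot and go down again.

{"name": "play_rows", "arguments": {
  "deltas": [
    [0,-0.012,0,0,0,0],
    [0.004,-0.014,0,0,0,0],
    [0.007,-0.014,0.001,0,0,0],
    [0.007,-0.004,0.001,0,0,0],
    [0.007,-0.003,0.001,0,0,0],
    [0.007,-0.003,0.001,0,0,0]
  ]
}}

```text
t: 6.4
tcp_pos: [0.4567, -0.2004, -0.0096]
tool_rot: [0.01, -0.707, 0.707, -0.009]
force: [-0.6, -1.4, 0.3]
finger_gap: 0.703
```

{"name": "play_rows", "arguments": {
  "deltas": [
    [0,0,0,0,0,0],
    [0,0,0,0,0,0],
    [0,0,0,0,0,0],
    [0,0,0,0,0,0],
    [0,0,0,0,0,0],
    [0,0,0,0,0,0],
    [0,0,0,0,0,0]
  ],
  "gripper": 0.005,
  "force": 30
}}

```text
t: 7.1
tcp_pos: [0.4572, -0.2005, -0.0087]
tool_rot: [0.009, -0.706, 0.708, -0.009]
force: [0.8, 0.5, 1.1]
finger_gap: 0.205
```

Run:
```python
from h import *
s=sense();p=s['tcp_pos'];print(p,s['force'],s['finger_gap'])
cv2.imwrite('pics/j_wrist.png',snapshot('wrist')[:,:,::-1])
```

```text
[ 0.45718285 -0.20051591 -0.00870643] [0.79997925 0.54943002 1.08788631] 0.20485874019790923
```

View pics/j_wrist.png

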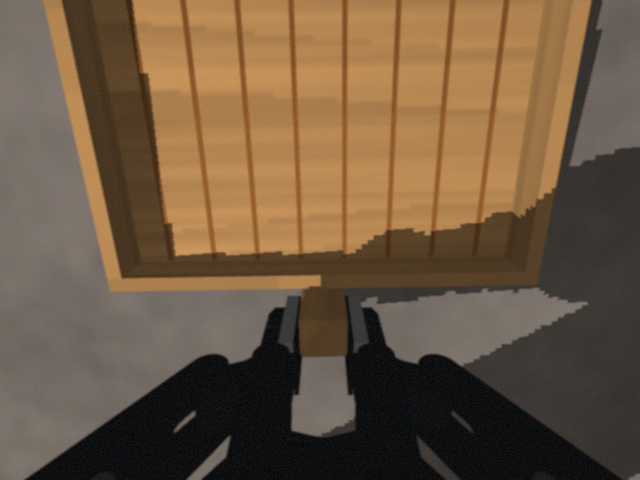

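The tab is gripped now: the gap is 17.5 mm and both pads are on it. Sliding.

{"name": "play_rows", "arguments": {
  "deltas": [
    [0,0,-0.004,0,0,0],
    [0,0,-0.012,0,0,0],
    [-0.001,0,-0.024,0,0,0],
    [-0.001,0,-0.038,0,0,0],
    [-0.001,0,-0.052,0,0,0],
    [-0.001,0,-0.066,0,0,0],
    [-0.002,0,-0.08,0,0,0],
    [-0.002,0,-0.094,0,0,0],
    [-0.002,0,-0.106,0,0,0],
    [-0.002,0,-0.114,0,0,0],
    [-0.002,0,-0.118,0,0,0],
    [-0.002,0,-0.118,0,0,0]
  ]
}}

```text
t: 8.35
tcp_pos: [0.4563, -0.0816, -0.0088]
tool_rot: [0.009, -0.707, 0.707, -0.01]
force: [1.2, 3.7, 7.3]
finger_gap: 0.206
```

Run:
```python
from h import *
s=sense();p=s['tcp_pos'];print(p,s['force'],s['finger_gap'],delta([.4557,-.2005+.222,-.009]))
cv2.imwrite('pics/k_wrist.png',snapshot('wrist')[:,:,::-1])
cv2.imwrite('pics/k_top.png',snapshot('top')[100:350,180:480,::-1].repeat(2,0).repeat(2,1))
```

```text
[ 0.45631051 -0.08155952 -0.00875629] [1.21112136 3.72356219 7.26601354] 0.20626608530885612 [-2.10e-03  1.00e-04 -1.03e-01 -1.20e-03  1.00e-04 -6.00e-04]
```

View pics/k_top.png

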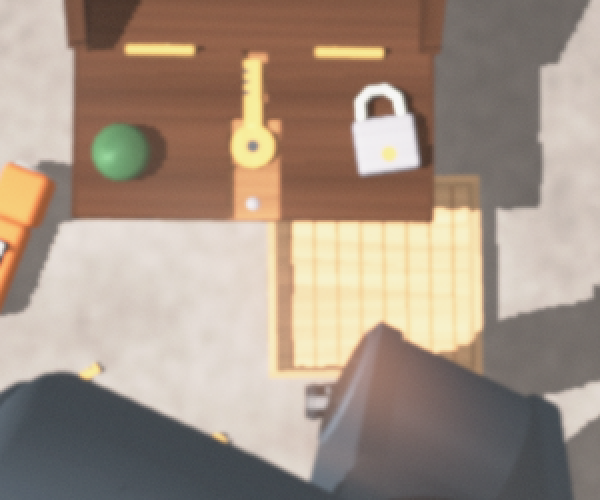

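The tray follows. Another 103 mm to go.

{"name": "play_rows", "arguments": {
  "deltas": [
    [0,0,-0.004,0,0,0],
    [0,0,-0.012,0,0,0],
    [-0.001,0,-0.024,0,0,0],
    [-0.001,0,-0.038,0,0,0],
    [-0.001,0,-0.052,0,0,0],
    [-0.001,0,-0.066,0,0,0],
    [-0.002,0,-0.08,0,0,0],
    [-0.002,0,-0.091,0,0,0],
    [-0.002,0,-0.099,0,0,0],
    [-0.002,0,-0.103,0,0,0],
    [-0.002,0,-0.103,0,0,0]
  ]
}}

```text
t: 9.55
tcp_pos: [0.4559, 0.0211, -0.0088]
tool_rot: [0.009, -0.706, 0.708, -0.01]
force: [1.3, 2.3, 7.4]
finger_gap: 0.204
```

Run:
```python
from h import *
s=sense();p=s['tcp_pos'];print(p,s['force'],s['finger_gap'])
cv2.imwrite('pics/l_wrist.png',snapshot('wrist')[:,:,::-1])
cv2.imwrite('pics/l_top.png',snapshot('top')[100:350,180:480,::-1].repeat(2,0).repeat(2,1))
```

```text
[ 0.45587928  0.02106718 -0.00877658] [1.25216389 2.30002697 7.40726275] 0.20402033942431716
```

View pics/l_top.png

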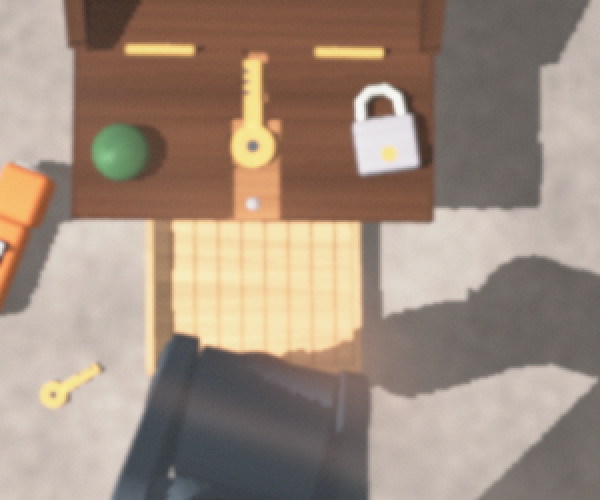

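View pics/l_wrist.png

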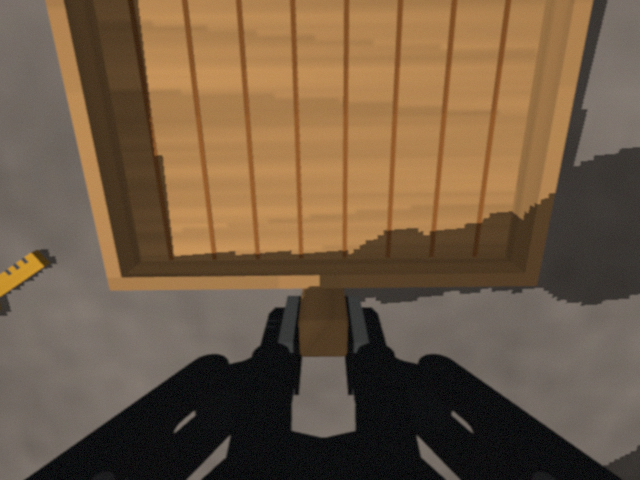

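Run:
```python
from h import *
m=camera_model('top')
a=ray(m,180+147/2,100+260/2,.024);b=ray(m,180+361/2,100+260/2,.024);print(a,b,(a+b)/2)
```

```text
[0.56392085 0.11312077 0.024     ] [ 0.56924575 -0.06666557  0.024     ] [0.5665833 0.0232276 0.024    ]
```

{"name": "play_rows", "arguments": {
  "deltas": [
    [0,0,0,0,0,0],
    [0,0,0,0,0,0],
    [0,0,0,0,0,0],
    [0,0,0,0,0,0]
  ],
  "gripper": 0.05
}}

```text
t: 10.05
tcp_pos: [0.4548, 0.0205, -0.0095]
tool_rot: [0.01, -0.707, 0.708, -0.009]
force: [-0.7, 0.8, -0.1]
finger_gap: 0.584
```

{"name": "play_rows", "arguments": {
  "deltas": [
    [0,-0.02,0,0,0,0],
    [0,-0.05,0,0,0,0],
    [0,-0.09,0,0,0,0],
    [0,-0.13,0,0,0,0],
    [0,-0.17,0,0,0,0],
    [0,-0.2,0,0,0,0],
    [0,-0.22,0,0,0,0]
  ]
}}

```text
t: 10.75
tcp_pos: [0.4558, 0.0207, 0.2132]
tool_rot: [0.008, -0.706, 0.708, -0.01]
force: [-0.1, -0.1, -0.4]
finger_gap: 0.586
```

Run:
```python
from h import *
s=sense();p=s['tcp_pos'];print(p,s['force'],s['finger_gap'])
m=camera_model('wrist');w=snapshot('wrist')[:,:,::-1].copy()
cv2.imwrite('pics/m_wrist.png',w)
cv2.imwrite('pics/m_top.png',snapshot('top')[100:350,180:480,::-1].repeat(2,0).repeat(2,1))
```

```text
[0.45581279 0.02068556 0.2131734 ] [-0.1054902  -0.05786551 -0.42047621] 0.586086901027096
```

View pics/m_wrist.png

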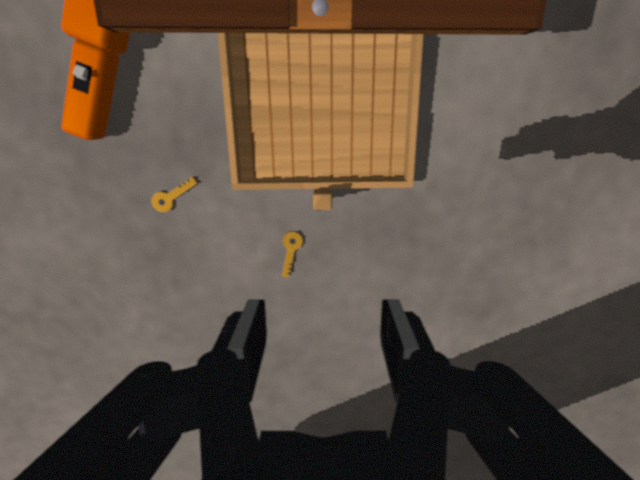

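View pics/m_top.png

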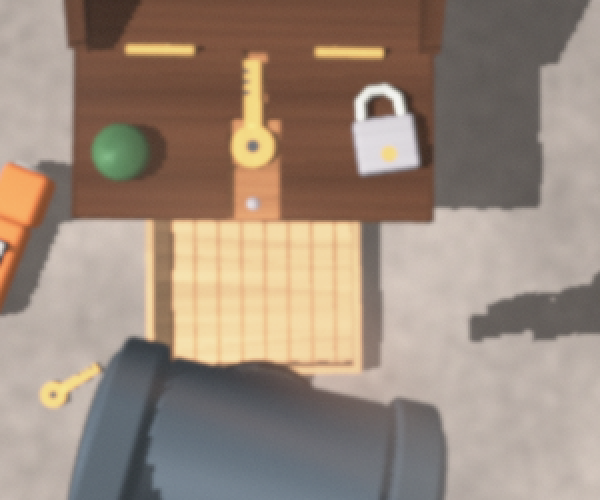

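The tray is placed and released (centre y 0.023 against 0.025 for the edge). Now I shut the fingers and go above the blade.

{"name": "play_rows", "arguments": {
  "deltas": [
    [-0.02,0,0,0,0,0],
    [-0.055,0,0,0,0,0],
    [-0.095,0,-0.001,0,0,0],
    [-0.135,0,-0.001,0,0,0],
    [-0.17,0,-0.002,0,0,0],
    [-0.197,0,-0.003,0,0,0],
    [-0.2115,0,-0.003,0,0,0],
    [-0.2115,0.02,-0.003,0,0,0],
    [-0.2115,0.05,-0.003,0,0,0],
    [-0.2115,0.07,-0.003,0,0,0],
    [-0.2115,0.07,-0.003,0,0,0]
  ],
  "gripper": 0.0,
  "force": 60
}}

```text
t: 11.95
tcp_pos: [0.6625, 0.0296, 0.1349]
tool_rot: [0.013, -0.707, 0.707, -0.005]
force: [-0.8, 0.5, 0.4]
finger_gap: 0.003
```

Run:
```python
from h import *
s=sense();p=s['tcp_pos'];print(p,s['force'],s['finger_gap'],delta([.6672,.029,.14]))
m=camera_model('wrist');w=snapshot('wrist')[:,:,::-1].copy();print(proj(m,[.6434,.0281,.136]),proj(m,[.7073,.0300,.136]))
cv2.imwrite('pics/n_wrist.png',w)
im=snapshot('scene')[:,:,::-1].copy();m=camera_model('scene')
im=cv2.resize(im[190:310,220:370],None,fx=5,fy=5,interpolation=cv2.INTER_CUBIC)
Rc=R.from_quat(s['tool_rot']).as_matrix()
for d,c in((0,(0,0,255)),(.02,(0,255,0)),(.03,(255,0,0))):
    uv=(proj(m,p-Rc[:,1]*d)-[220,190]+.5)*5;cv2.circle(im,tuple(int(v) for v in uv),4,c,2)
cv2.imwrite('pics/n_scene.png',im)
```

```text
[0.66253549 0.02955127 0.134921  ] [-0.80208277  0.47046183  0.39294916] 0.0025165693107729293 [-0.0046 -0.0051  0.0007  0.     -0.0002  0.0114]
[321.62530118 318.68025362] [320.96268627 201.3163999 ]
```

View pics/n_wrist.png

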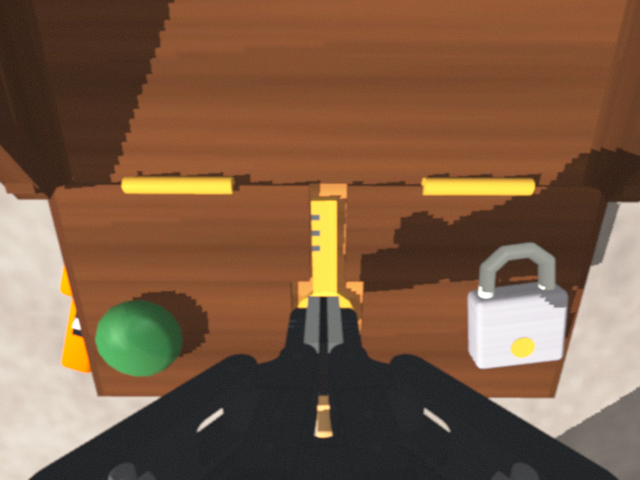

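View pics/n_scene.png

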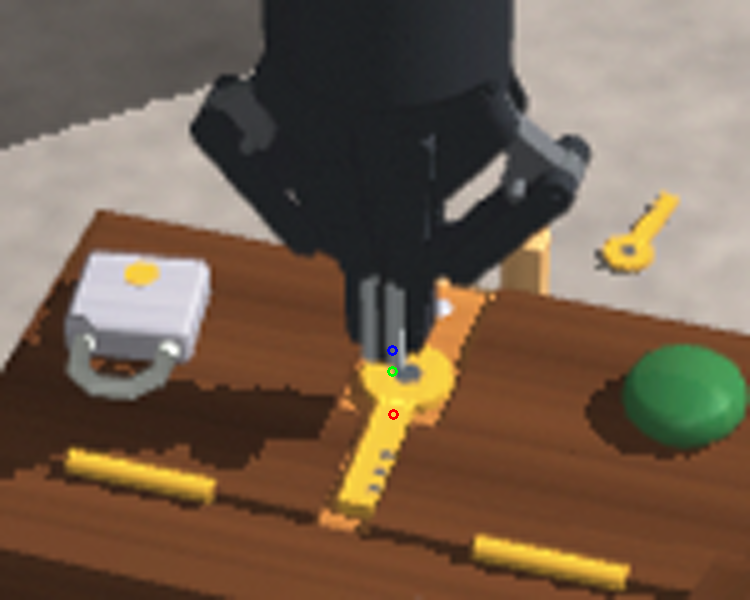

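The fingertip is centred over the key, above the bow's rear. I'll correct the xy and tilt, and descend toward contact.

{"name": "play_rows", "arguments": {
  "deltas": [
    [-0.004,0.002,0.0005,0,0,0.008],
    [-0.0045,0.006,0.0005,0,0,0.011],
    [-0.0045,0.01,0.0005,0,0,0.011],
    [-0.0045,0.014,0.0005,0,0,0.011],
    [-0.0045,0.017,0.0005,0,0,0.011],
    [-0.0045,0.017,0.0005,0,0,0.011]
  ]
}}

```text
t: 12.65
tcp_pos: [0.6708, 0.0289, 0.1233]
tool_rot: [0.006, -0.707, 0.708, -0.013]
force: [0.2, 0.2, -0.5]
finger_gap: 0.0
```

Run:
```python
from h import *
s=sense();p=s['tcp_pos'];print(p,s['force'],s['finger_gap'],delta([.6672,.029,.11]))
cv2.imwrite('pics/o_wrist.png',snapshot('wrist')[:,:,::-1])
im=snapshot('scene')[:,:,::-1].copy()
im=cv2.resize(im[220:310,240:350],None,fx=7,fy=7,interpolation=cv2.INTER_CUBIC)
cv2.imwrite('pics/o_scene.png',im)
```

```text
[0.67080271 0.02886611 0.12330635] [ 0.15013346  0.22067045 -0.4542153 ] 0.00029446388922162387 [ 0.0037  0.0133 -0.0002 -0.0015  0.     -0.0101]
```

View pics/o_scene.png

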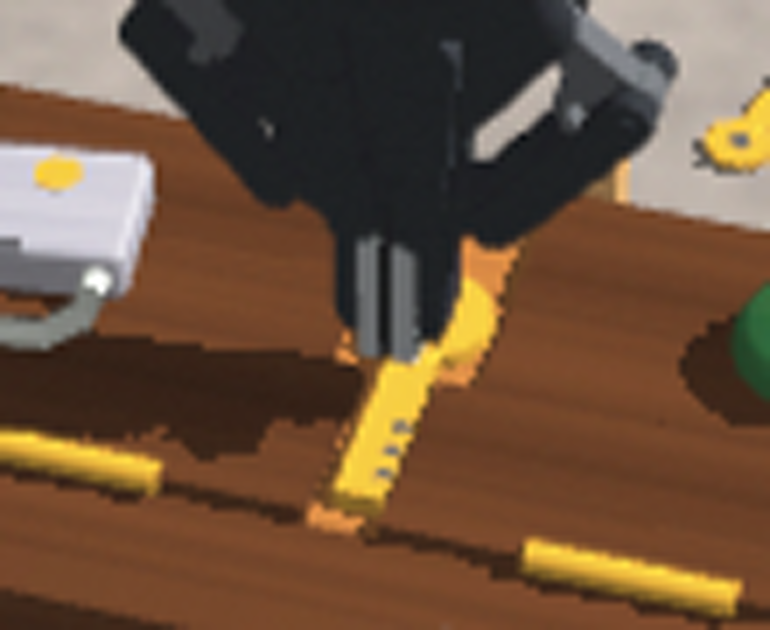

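View pics/o_wrist.png

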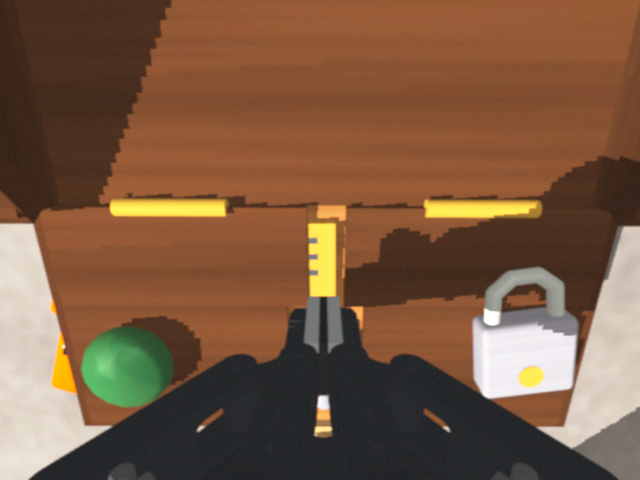

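The earlier reading was mid-lag; the corrections add to the commanded pose, so I undo them while descending.

{"name": "play_rows", "arguments": {
  "deltas": [
    [0.002,0.002,0,0,0,-0.005],
    [0.004,0.005,0,0,0,-0.0105],
    [0.004,0.008,0,0,0,-0.0105],
    [0.004,0.011,0,0,0,-0.0105],
    [0.004,0.011,0,0,0,-0.0105],
    [0.004,0.011,0,0,0,-0.0105]
  ]
}}

```text
t: 13.35
tcp_pos: [0.6674, 0.0287, 0.1127]
tool_rot: [0.009, -0.706, 0.708, -0.009]
force: [0.2, 0.0, 0.8]
finger_gap: 0.001
```

Run:
```python
from h import *
s=sense();p=s['tcp_pos'];print(p,s['force'],s['finger_gap'],delta([.6672,.029,.11]))
im=snapshot('scene')[:,:,::-1].copy()
im=cv2.resize(im[220:310,240:350],None,fx=7,fy=7,interpolation=cv2.INTER_CUBIC)
cv2.imwrite('pics/p_scene.png',im)
```

```text
[0.66735116 0.02866888 0.11265801] [0.20853258 0.03116196 0.81812605] 0.0006646267785972468 [ 0.0001  0.0027 -0.0003 -0.0016 -0.     -0.0005]
```

View pics/p_scene.png

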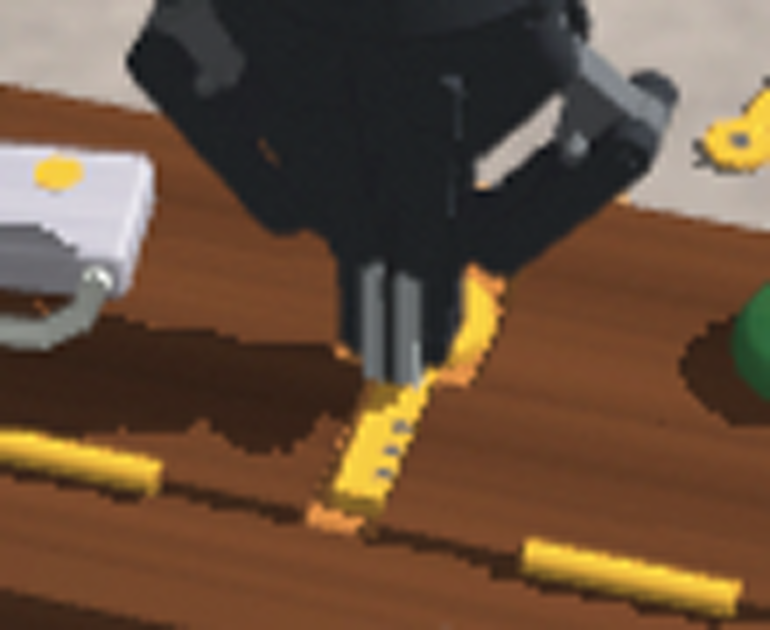

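{"name": "play_rows", "arguments": {
  "deltas": [
    [0,0.001,-0.001,0,0,0],
    [0,0.003,-0.001,0,0,0],
    [0,0.004,-0.001,0,0,0],
    [0,0.004,-0.001,0,0,0]
  ]
}}

```text
t: 13.8
tcp_pos: [0.6671, 0.0297, 0.1085]
tool_rot: [0.009, -0.706, 0.708, -0.009]
force: [-0.3, 0.2, -0.3]
finger_gap: 0.0
```

{"name": "play_rows", "arguments": {
  "deltas": [
    [0,0.001,0,0,0,0],
    [0,0.002,0,0,0,0],
    [0,0.002,0,0,0,0]
  ]
}}

```text
t: 14.1
tcp_pos: [0.6674, 0.0297, 0.107]
tool_rot: [0.009, -0.706, 0.708, -0.01]
force: [-0.6, -0.9, 1.3]
finger_gap: 0.001
```

{"name": "play_rows", "arguments": {
  "deltas": [
    [0,0.001,0,0,0,0],
    [0,0.001,0,0,0,0],
    [0,0.001,0,0,0,0]
  ]
}}

```text
t: 14.4
tcp_pos: [0.6674, 0.0296, 0.1064]
tool_rot: [0.009, -0.706, 0.708, -0.01]
force: [-1.9, 0.4, 5.9]
finger_gap: 0.0
```

{"name": "play_rows", "arguments": {
  "deltas": [
    [0,0.001,0,0,0,0],
    [0,0.001,0,0,0,0],
    [0,0.001,0,0,0,0]
  ]
}}

```text
t: 14.7
tcp_pos: [0.6674, 0.0296, 0.1063]
tool_rot: [0.009, -0.706, 0.708, -0.01]
force: [-3.8, 0.7, 9.6]
finger_gap: 0.001
```

Contact at TCP z 0.107, bottoming out with 9.6 N. That is in the 8–11 N band, so I start drawing forward.

{"name": "play_rows", "arguments": {
  "deltas": [
    [0.001,0,0,0,0,0],
    [0.003,0,0,0,0,0],
    [0.005,0,0,0,0,0],
    [0.007,0,0,0,0,0],
    [0.008,0,0,0,0,0]
  ]
}}

```text
t: 15.2
tcp_pos: [0.662, 0.0292, 0.1062]
tool_rot: [0.007, -0.706, 0.708, -0.012]
force: [2.0, -0.1, 5.5]
finger_gap: 0.0
```

Run:
```python
from h import *
s=sense();p=s['tcp_pos'];print(p,s['force'],s['finger_gap'])
im=snapshot('scene')[:,:,::-1].copy()
im=cv2.resize(im[220:310,240:350],None,fx=7,fy=7,interpolation=cv2.INTER_CUBIC)
cv2.imwrite('pics/q_scene.png',im)
```

```text
[0.66202322 0.02918305 0.1062462 ] [ 2.01400685 -0.09188112  5.47874968] 0.0004014697196279419
```

View pics/q_scene.png

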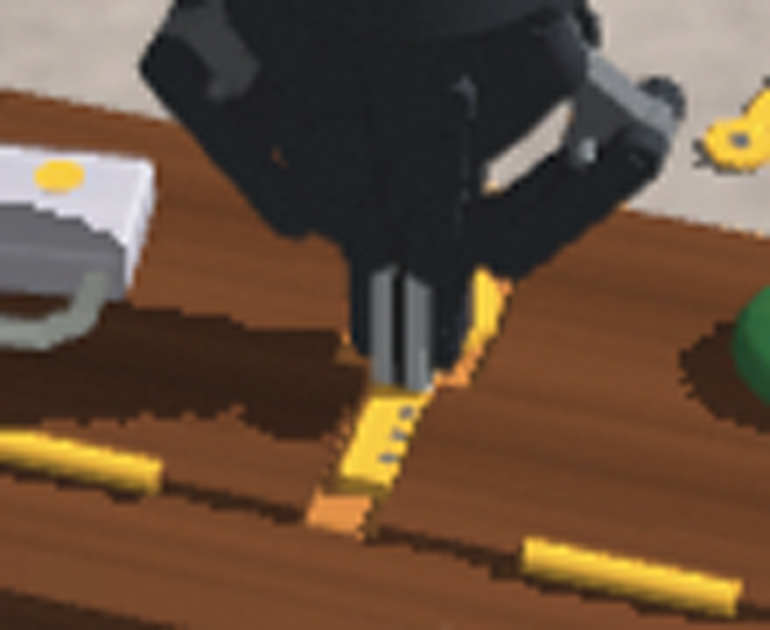

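The key moves with the finger: its tip went from row 505 to row 488. The press has fallen to 5.5 N, so I add a little depth and continue.

{"name": "play_rows", "arguments": {
  "deltas": [
    [0.001,0.0006,0,0,0,0],
    [0.003,0.0008,0,0,0,0],
    [0.005,0.0009,0,0,0,0],
    [0.007,0.001,0,0,0,0],
    [0.009,0.001,0,0,0,0],
    [0.01,0.0011,0,0,0,0]
  ]
}}

```text
t: 15.85
tcp_pos: [0.6535, 0.0287, 0.1061]
tool_rot: [0.005, -0.706, 0.708, -0.013]
force: [4.0, 0.2, 7.7]
finger_gap: 0.002
```

```bash
cat >> h.py <<'E'
def look(n):
    s=sense();print(s['t'],s['tcp_pos'],s['force'])
    im=snapshot('scene')[:,:,::-1].copy()
    cv2.imwrite(f'pics/{n}.png',cv2.resize(im[220:310,240:350],None,fx=7,fy=7,interpolation=cv2.INTER_CUBIC))
E
python3 -c "
from h import *
look('r')"
```

```text
15.85 [0.65346909 0.0287386  0.1061104 ] [4.02792377 0.21789469 7.73983464]
```

View pics/r.png

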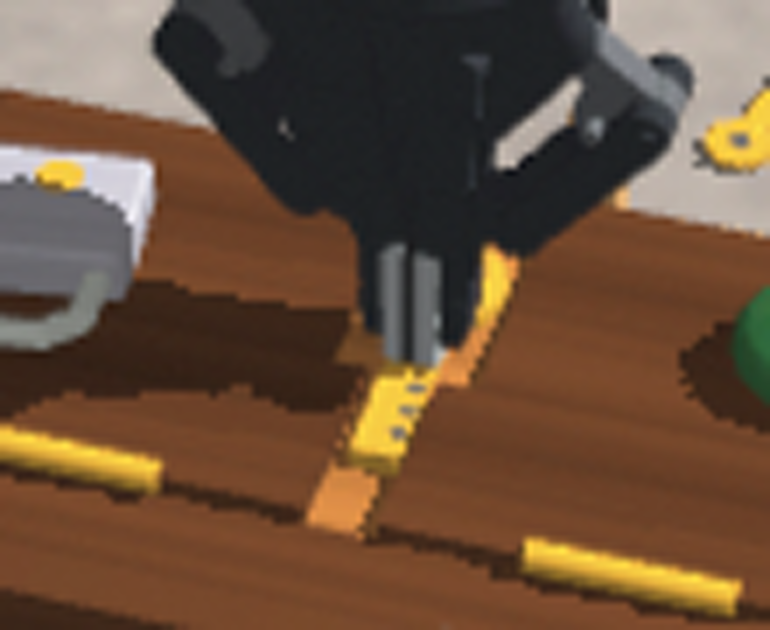

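{"name": "play_rows", "arguments": {
  "deltas": [
    [0.002,0.0002,0,0,0,0],
    [0.004,0.0004,0,0,0,0],
    [0.006,0.0006,0,0,0,0],
    [0.008,0.0008,0,0,0,0],
    [0.009,0.0009,0,0,0,0],
    [0.01,0.001,0,0,0,0]
  ]
}}

```text
t: 16.5
tcp_pos: [0.6449, 0.0283, 0.1059]
tool_rot: [0.004, -0.706, 0.708, -0.014]
force: [4.0, 0.2, 9.8]
finger_gap: 0.003
```

```bash
python3 -c "
from h import *
look('r2')"
```

```text
16.5 [0.6448841  0.0283082  0.10590725] [4.02231092 0.19591773 9.78409648]
```

View pics/r2.png

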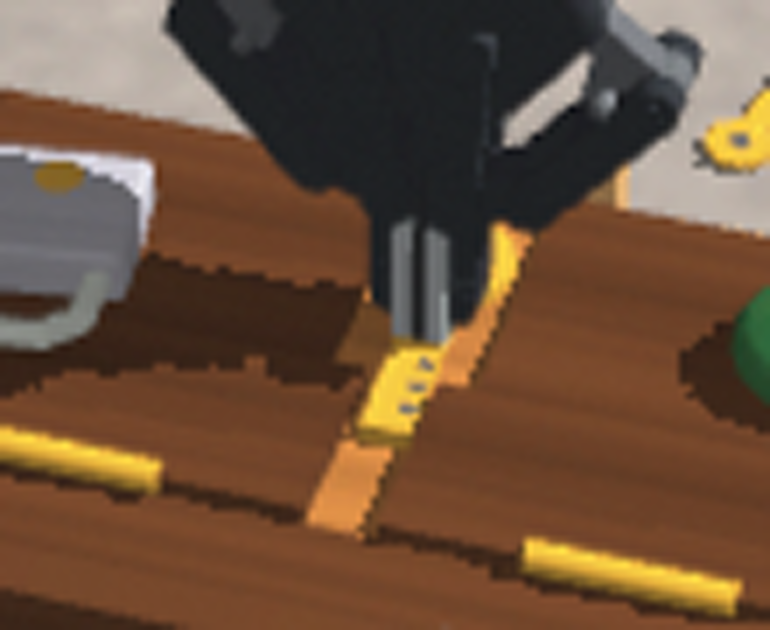

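{"name": "play_rows", "arguments": {
  "deltas": [
    [0.001,0,0,0,0,0],
    [0.003,0,0,0,0,0],
    [0.005,0.0001,0,0,0,0],
    [0.007,0.0002,0,0,0,0],
    [0.008,0.0003,0,0,0,0]
  ]
}}

```text
t: 17.05
tcp_pos: [0.6372, 0.028, 0.1058]
tool_rot: [0.004, -0.706, 0.708, -0.014]
force: [2.6, -0.1, 11.2]
finger_gap: 0.002
```

```bash
python3 -c "
from h import *
look('r3')"
```

```text
17.05 [0.63722036 0.02804076 0.10578681] [ 2.63780838 -0.0934143  11.15400798]
```

View pics/r3.png

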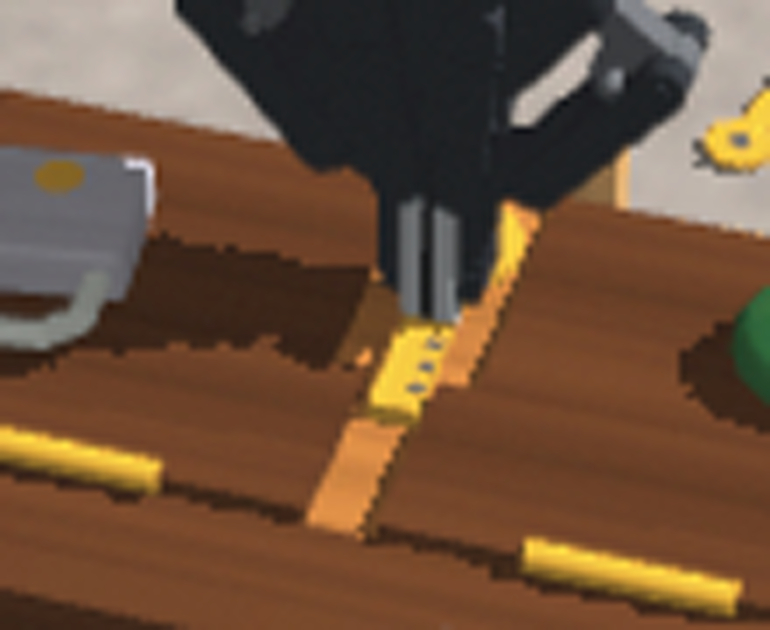

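{"name": "play_rows", "arguments": {
  "deltas": [
    [0.001,-0.0002,0,0,0,0],
    [0.003,-0.0002,0,0,0,0],
    [0.005,-0.0002,0,0,0,0],
    [0.007,-0.0001,0,0,0,0],
    [0.008,0,0,0,0,0]
  ]
}}

```text
t: 17.6
tcp_pos: [0.6291, 0.0278, 0.1057]
tool_rot: [0.004, -0.706, 0.708, -0.014]
force: [3.6, -0.1, 11.2]
finger_gap: -0.005
```

```bash
python3 -c "
from h import *
look('r4')"
```

```text
17.6 [0.629086   0.02781454 0.10568905] [ 3.56442534 -0.07590976 11.16692467]
```

View pics/r4.png

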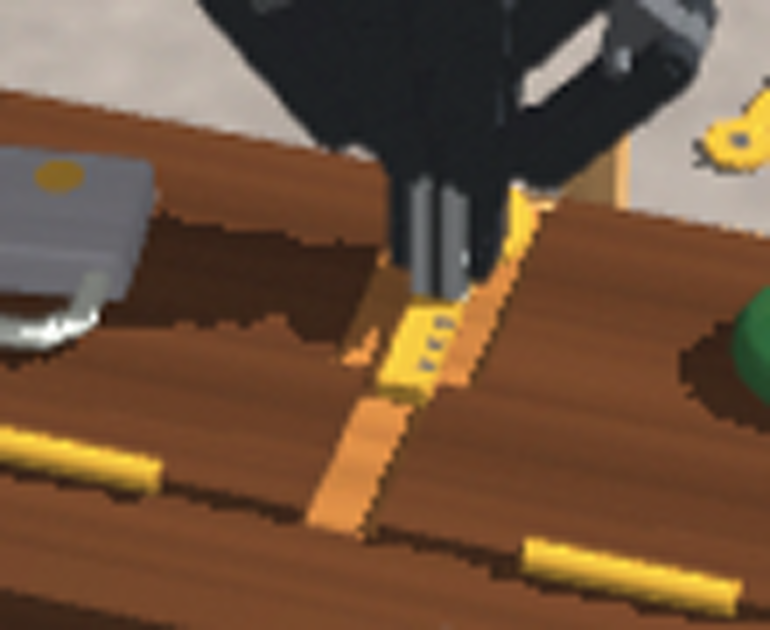

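{"name": "play_rows", "arguments": {
  "deltas": [
    [0.002,-0.0003,0,0,0,0],
    [0.004,-0.0003,0,0,0,0],
    [0.006,-0.0002,0,0,0,0],
    [0.008,-0.0001,0,0,0,0],
    [0.01,0,0,0,0,0]
  ]
}}

```text
t: 18.15
tcp_pos: [0.6192, 0.0275, 0.1055]
tool_rot: [0.004, -0.706, 0.708, -0.014]
force: [4.1, 0.8, 10.2]
finger_gap: -0.002
```

```bash
python3 -c "
from h import *
look('r5')"
```

```text
18.15 [0.61916982 0.02753613 0.10554358] [ 4.1366238   0.79683104 10.21171155]
```

View pics/r5.png

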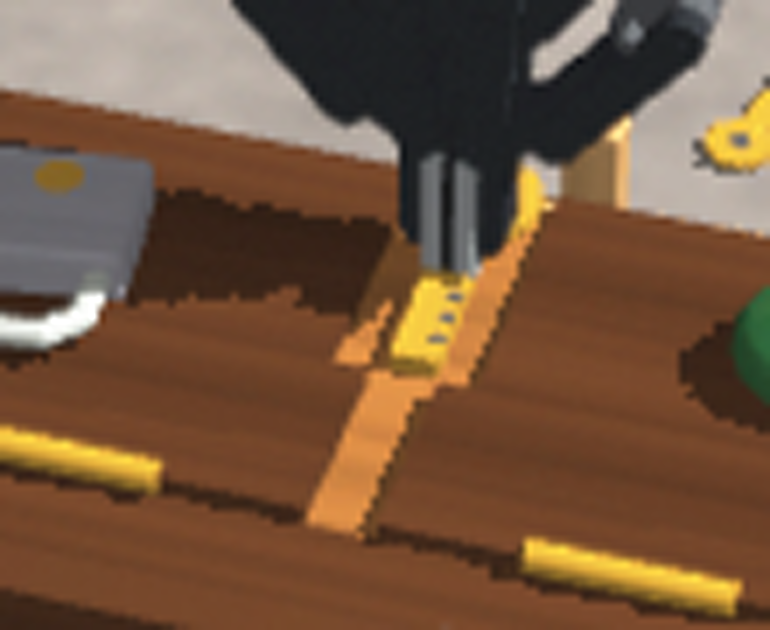

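{"name": "play_rows", "arguments": {
  "deltas": [
    [0.002,0,0,0,0,0],
    [0.004,0,0,0,0,0],
    [0.006,0,0,0,0,0],
    [0.008,0,0,0,0,0],
    [0.01,0.0001,0,0,0,0],
    [0.011,0.0001,0,0,0,0]
  ]
}}

```text
t: 18.8
tcp_pos: [0.6081, 0.0273, 0.1054]
tool_rot: [0.004, -0.706, 0.708, -0.014]
force: [2.9, -0.7, 10.3]
finger_gap: 0.004
```

```bash
python3 -c "
from h import *
look('r6')"
```

```text
18.8 [0.60805687 0.02726293 0.10537757] [ 2.92054442 -0.65549529 10.29012957]
```

View pics/r6.png

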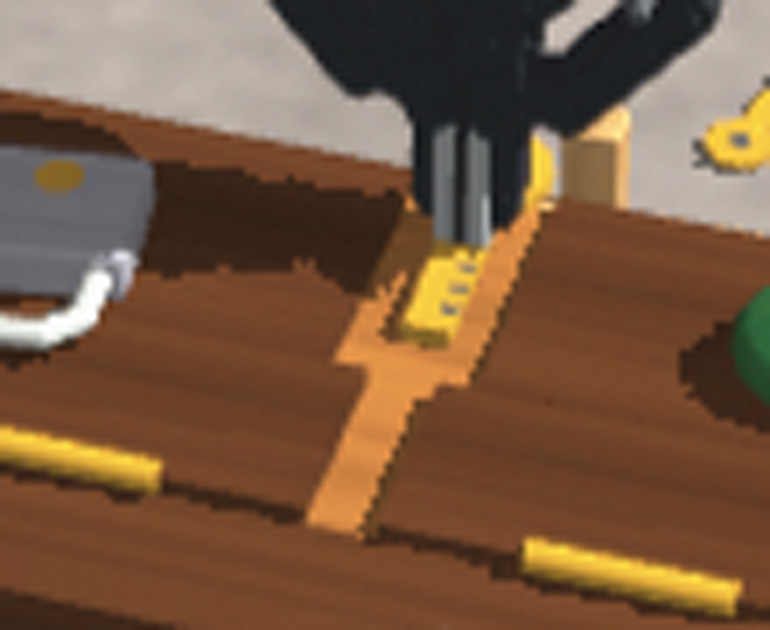

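{"name": "play_rows", "arguments": {
  "deltas": [
    [0.002,0,0,0,0,0],
    [0.004,-0.0001,0,0,0,0],
    [0.006,-0.0002,0,0,0,0],
    [0.008,-0.0003,0,0,0,0],
    [0.01,-0.0004,0,0,0,0]
  ]
}}

```text
t: 19.35
tcp_pos: [0.5974, 0.0271, 0.1052]
tool_rot: [0.005, -0.706, 0.708, -0.013]
force: [3.6, 0.4, 8.8]
finger_gap: -0.001
```

```bash
python3 -c "
from h import *
look('r7')"
```

```text
19.35 [0.59735694 0.02705697 0.10520658] [3.56252566 0.41027351 8.82731209]
```

View pics/r7.png

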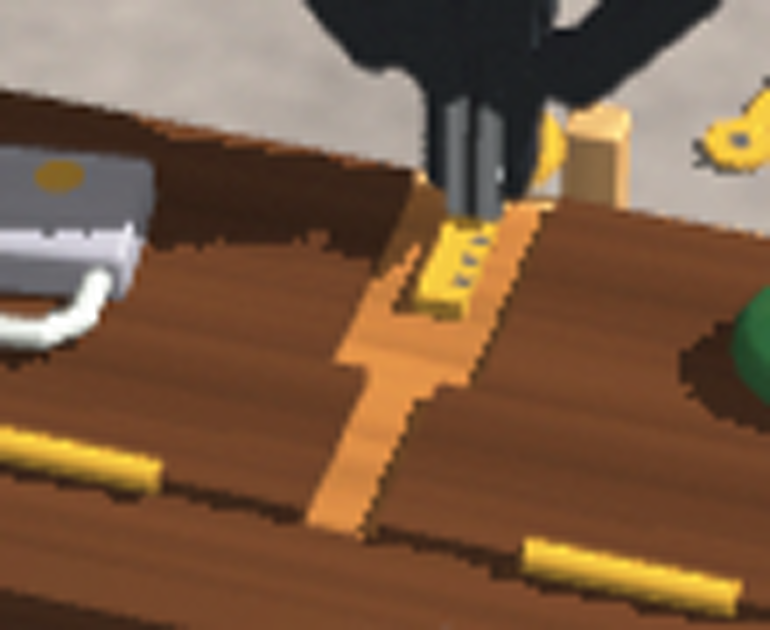

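{"name": "play_rows", "arguments": {
  "deltas": [
    [0.002,-0.0001,0,0,0,0],
    [0.004,-0.0002,0,0,0,0],
    [0.006,-0.0003,0,0,0,0],
    [0.008,-0.0004,0,0,0,0]
  ]
}}

```text
t: 19.8
tcp_pos: [0.5888, 0.0269, 0.1053]
tool_rot: [0.005, -0.706, 0.708, -0.013]
force: [1.9, 0.3, 9.2]
finger_gap: 0.0
```

```bash
python3 -c "
from h import *
look('r8')"
```

```text
19.8 [0.58880764 0.02688145 0.10532168] [1.87498133 0.30691666 9.24320128]
```

View pics/r8.png

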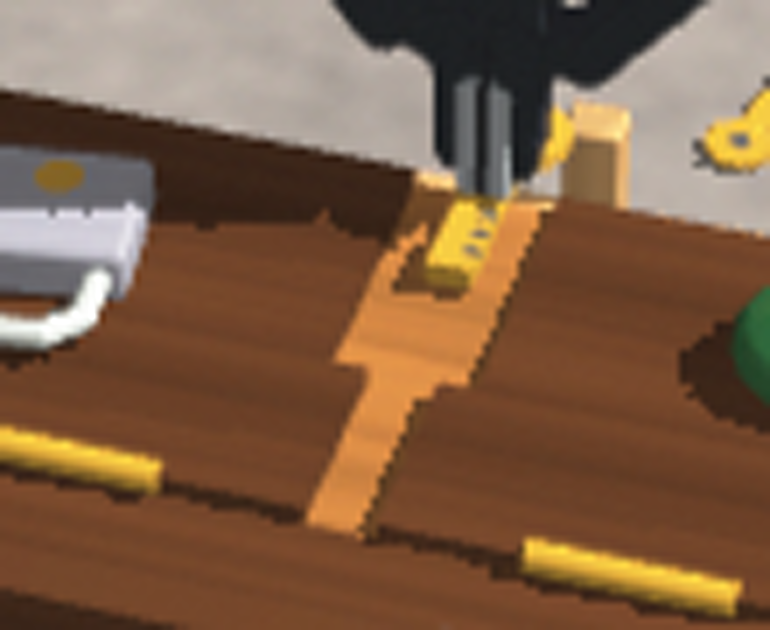

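The finger is now over the edge and the key's centre of mass is about 8 mm past it, so I ease off and lift clear to let it tip.

{"name": "play_rows", "arguments": {
  "deltas": [
    [0.002,-0.001,0,0,0,0],
    [0.004,-0.003,0,0,0,0],
    [0.006,-0.008,0,0,0,0],
    [0.006,-0.025,0,0,0,0],
    [0.006,-0.05,0,0,0,0],
    [0.006,-0.06,0,0,0,0]
  ]
}}

```text
t: 20.45
tcp_pos: [0.579, 0.0274, 0.1646]
tool_rot: [0.008, -0.706, 0.708, -0.01]
force: [0.3, 0.5, -1.0]
finger_gap: 0.004
```

```bash
python3 -c "
from h import *
look('r9')
cv2.imwrite('pics/r9w.png',snapshot('wrist')[:,:,::-1])
"
```

```text
20.45 [0.57900436 0.02738051 0.16456783] [ 0.29961712  0.50279631 -1.00107599]
```

View pics/r9.png

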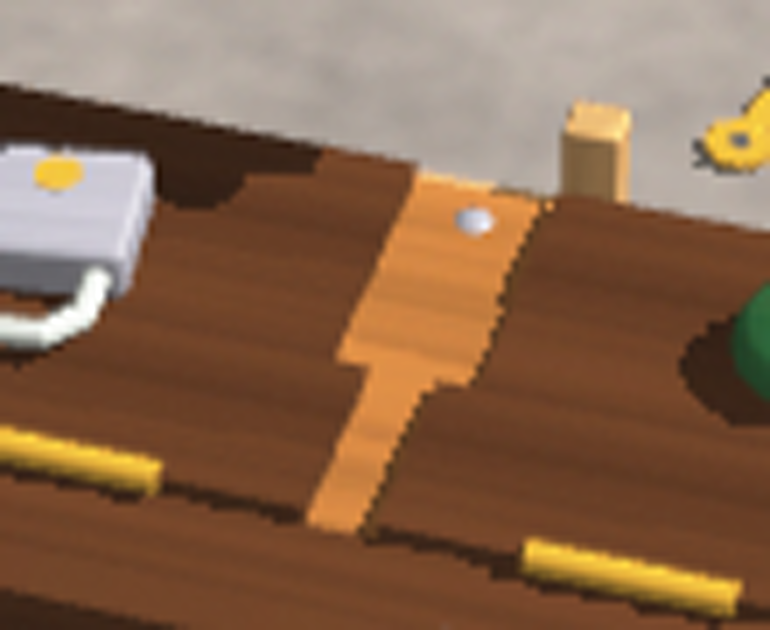

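View pics/r9w.png

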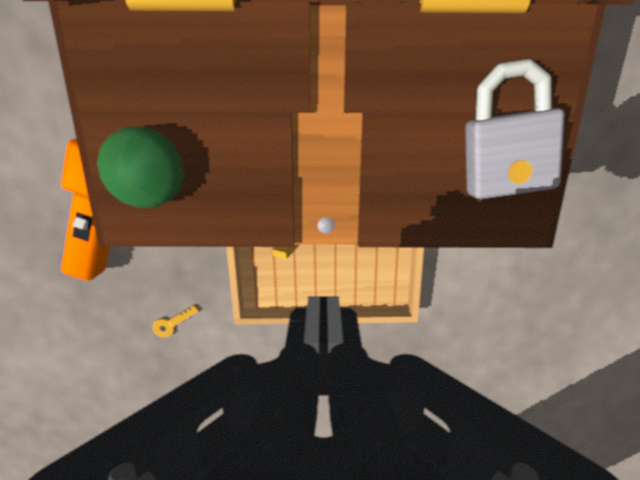

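The groove is empty and a bit of the key shows in the tray at (284,253). I'll back away and check.

{"name": "play_rows", "arguments": {
  "deltas": [
    [0,-0.03,0,0,0,0],
    [0,-0.07,0,0,0,0],
    [0.03,-0.1,0,0,0,0],
    [0.07,-0.1,0,0,0,0],
    [0.11,-0.1,0,0,0,0],
    [0.13,-0.1,0,0,0,0],
    [0.13,-0.1,0,0,0,0],
    [0.13,-0.1,0,0,0,0]
  ]
}}

```text
t: 21.35
tcp_pos: [0.4486, 0.0241, 0.2625]
tool_rot: [0.009, -0.706, 0.708, -0.009]
force: [-0.3, -0.5, 0.2]
finger_gap: -0.007
```

```bash
python3 -c "
from h import *
s=sense();print(s['t'],s['tcp_pos'],s['force'])
cv2.imwrite('pics/s_w.png',snapshot('wrist')[:,:,::-1])
cv2.imwrite('pics/s_t.png',snapshot('top')[:,:,::-1])
"
```

```text
21.35 [0.44858152 0.02414191 0.26254383] [-0.34614408 -0.46061458  0.21668442]
```

View pics/s_w.png

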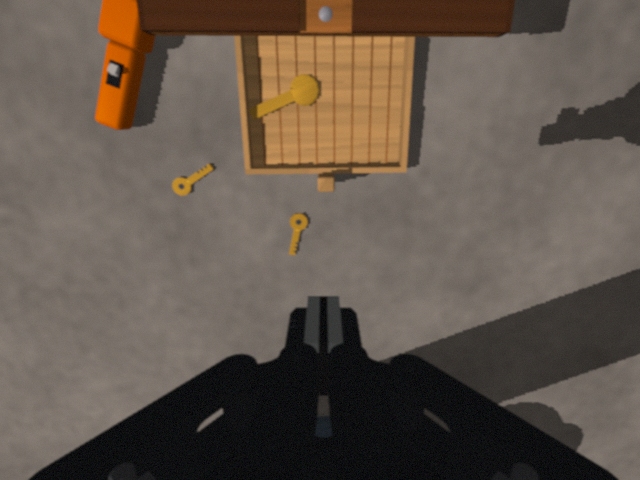

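View pics/s_t.png

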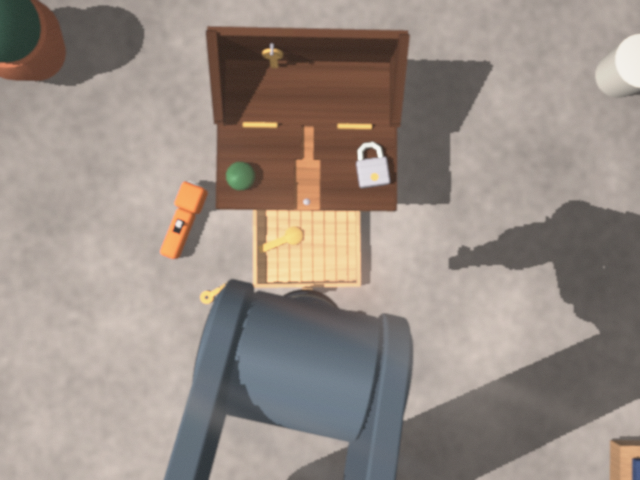

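The key lies flat in the tray (top view, 293,237). Padlock (373,165), stone (240,176), torch (183,220) and both small keys are where they were. Handing in.

```bash
python3 -c "
from station import *
print(sign_off())"
```

```text
the job is handed in; nothing more can be done
None
```

The key is in the tray, and I handed the job in at about 21 s of the 69 s allowed.

**Tray:** I slid it about 22 cm along the bench by its grip tab and let go of it. Its centre is within about 2 mm of the middle of the front edge in y, and about 35 mm in front of the edge in x.

**Key:** I pressed the shut fingertip on the blade with about 5.5–11 N and drew it forward over the catch and off the flap's edge. It dropped by itself when I lifted the finger.

**Last pictures:** The key lies flat in the tray and the groove is empty. The padlock, stone, torch and small keys are in the same places as at the start, and the arm is clear of everything.

**What went wrong or disagreed:**
- **Missed first grasp:** The fingertips are really about 30 mm short of the reported tool point. They closed on top of the tab with about 6 N, and I moved the arm off without the tray, which stayed where it was.
- **Wall contact on the second try:** The pads briefly rested on something with about 5 N, most likely the top of the tray's wall. I then shifted 7 mm toward the robot and gripped the tab properly.
- **Press force:** Readings at the end of each move ranged from 5.5 to 11.2 N once drawing began. They dipped below the suggested 8 N early on and slightly exceeded 11 N near the catch. The finger did not slip, and no reading came near the 15 N limit.

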